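# Snap the right water-filter cassette into its sloping dock

## Robot

A 7-joint arm with a two-finger parallel gripper is mounted at the origin on the work surface. World frame = base frame: x ahead of the robot, y to its left, z up, the work surface at z = 0. Lengths are in m, angles in rad, forces in N, time in s.
With the tool pointing down it reaches from about 0.35 to 0.775 m from the base axis. Payload 3.1 kg.
Tool frame: the origin (TCP) lies at the very end of the fingers, on their centre line; the grasp point (between the pads) lies 19 mm behind it (hold_point_z is the z of the grasp point in the tool frame, in m); z points along the fingers, y is the line along which they close (so a half turn about z gives the same grasp; the last joint's range is limited). The gripper opens to 85 mm and grips with 20 to 120 N. Pads are 22 mm wide; open, the fingers measure 114 mm over their backs; the gripper's body (76 mm by 85 mm) begins 54 mm behind the grasp point. The pads swing forward as they close: fully open they stand 13 mm farther back than shut.
Start: joints at [-1.185, 0.311, 0.014, 1.512, -0.004, 1.319, -0.027], TCP at [0.228, 0.5, 0.211] pointing down, gripper open.
Joint ranges: [-2.7, 2.7], [-0.3, 1.91], [-1.27, 1.3], [0.12, 2.57], [-1.44, 4.58], [0.2, 2.03], [-3.05, 3.05]. Speed limits (rad/s): [2.79, 2.79, 3.14, 3.14, 3.14, 3.14, 3.14].

## Interface

Orientations are given as [roll, pitch, yaw] about the fixed x, y, z axes, in that order (R = Rz(yaw) Ry(pitch) Rx(roll)).
In Python, from bench import * gives the robot as it stands. Calls block until the motion is done:
- move_ptp(position, orientation): joint-space move of the TCP to a pose.
- move_linear(position, feed=0.15, rotation=None, threshold=None): straight line of the TCP; rotation=None keeps the orientation; feed is the mean speed in m/s. With threshold (N) it stops when the force on the tool has changed by that much, and returns True; else False.
- set_joints(angles): joint-space move.
- command_gripper(opening, grip_force=None): finger opening in m; grip_force is the grip in N (None keeps the last); returns when the fingers have stopped.
- sleep(seconds).
- solve_ik(position, orientation): joint angles nearest the present ones, or None.
- get_image(name): name is "scene" or "top"; returns a dict with "frame" (480x640x3 uint8, blue, green, red), "vertical_fov" (degrees; the focal length in pixels is half the picture's height over the tangent of half this angle, whatever the lens; pixels are square), "cx", "cy" (the principal point, pixels), "dist_coeffs" ([k1, k2, p1, p2, k3] as OpenCV has them; the pictures are not rectified), "world_from_camera" (4x4, takes a point from camera to world coordinates). Camera axes: x right, y down, z forward; pixel columns grow to the right and rows downward; lengths in m; the calibration is good to about 2 mm. A picture is of the moment at which its call begins. There is no depth.
A pose or a line that the arm cannot do raises Unreachable and nothing moves.
- finish_job(): hands the job in; it is judged then, once.
Trained networks look in a picture, given as the dict that the camera call returned (one of the last four; its "shot" number tells which), for a name from the list of things; names that differ only in an ending like _2 or _b are one class to them, and where a whole thing is asked for, a point or a joint stands for the part that bears it (a point fixed in the world has none). Each returns a list of dicts, best first, with "conf" (0 to 1); they miss things now and then, are a little off and sometimes report something else, mostly with a low value. They report only what shows in the picture. A call takes as long as a camera call. They do not tell look-alikes from the thing itself.
- cut_out(picture, thing): "region" (480x640 bool, what is visible of it) and "point" ([column, row] in pixels, amid what is visible of it).
- spot_point(picture, thing): "point" ([column, row] in pixels: a listed point, or the origin of a listed thing).
Readings, each from a call of its own:
- current_time(): time.
- current_joint_pos(): joint angles.
- current_joint_velocities(): joint speeds.
- current_tau(): joint torques, N m.
- current_tcp_pos(): TCP position.
- current_tool_rot(): TCP orientation.
- current_wrist_force(): force on the tool from outside, world axes, zero at the start.
- current_wrist_torque(): the same for the moment, N m.
- current_grip_width(): finger opening in m.
- current_gripper_force(): force on a finger pad.
Only numpy, scipy, OpenCV 4.12 (cv2) and the standard library are available. Lean on these libraries where they do the work, as an engineer would, in place of code of your own. Each camera call takes 0.05 s, during which the arm holds its last target. There are 200 camera calls.

## Task

Of the three look-alike filter cassettes on the cafe counter, pick the one whose length fits the sloping filter dock and push it squarely down between the dock's two spring clips until it sits flat on its pads and both clips have snapped over its ends, then let go. Leave the other two cassettes, the cup, jug, tamper and bottle where they are.

Things in the scene. Friction and masses are not known exactly. Their poses are not given: they have to be found in the camera images.
- cassette_s_mid (a point): one of three white, blue-capped filter cassettes that differ only in length; lies loose and flat on the counter. This one: 104 mm long, 38 wide, 40 high, about 0.25 kg. The point is its centre, 20 mm above its underside; y runs along its length, x across, z up. Each end is chamfered above and below: in the last 12 mm of height it slopes back 8 mm
- cassette_m_mid (a point): one of three white, blue-capped filter cassettes that differ only in length; lies loose and flat on the counter. This one: 120 mm long, 38 wide, 40 high, about 0.25 kg. The point is its centre, 20 mm above its underside; y runs along its length, x across, z up. Each end is chamfered above and below: in the last 12 mm of height it slopes back 8 mm
- cassette_l_mid (a point): one of three white, blue-capped filter cassettes that differ only in length; lies loose and flat on the counter. This one: 136 mm long, 38 wide, 40 high, about 0.25 kg. The point is its centre, 20 mm above its underside; y runs along its length, x across, z up. Each end is chamfered above and below: in the last 12 mm of height it slopes back 8 mm
- seat (a point): nominal centre of the fitted cassette, in the middle of the dock. x points up the slope, y is level along the cassette's length, z square out of the slope. The cradle may be clamped up to 10 mm off this along y. The cassette goes in along -z, length along y, either way round, its flat face on the cradle's two white pads, 20 mm below this point (12 mm above the slope)
- dock: the fixed filter dock: a dark steel stand 230 mm wide (y), its top sloping at 30 degrees, low edge on its -x side (towards the robot), with a steel box 125 mm high along its high edge. Origin at counter height under the middle of the slope. Two sprung steel clips on it hold the cassette by its ends
- clip_left (a joint): sprung clip at the cradle's +y end, rad: 0 at rest, 0.13 spread by the right cassette, 0 to 0.08 snapped over it, stop at 0.26; its nose moves 46 mm per rad. Noses 108 mm apart at rest, 16 mm above the seat point in z, flaring to 132 mm apart 38 mm above it; uprights 129 mm apart below. A push spreads both (7 to 15 N in all), then gets easier until the pads stop it. Off-centre, one opens first
- clip_right (a joint): the same at the -y end of the cradle
- milk_jug: bystander, to be left alone: steel milk jug, 40 mm rim radius, 100 mm tall; origin at the centre of its underside
- cup: bystander, to be left alone: white cup, 42 mm radius, 65 mm tall; origin at the centre of its underside
- tamper: bystander, to be left alone: dark steel coffee tamper, 58 mm wide, 94 mm tall; origin at the centre of its underside
- syrup: bystander, to be left alone: amber syrup bottle, 72 mm wide, 200 mm tall; origin at the centre of its underside
Mind the look-alikes: they are no part of the job. Leave any green look-alike of the part that bears cassette_m_mid alone.

How it is judged:
By the outcome, as a careful person would: the job done as asked, in the order asked, and still so for the second after the job is handed in, with the robot touching nothing.
It also fails if it takes over 64 s, if anything falls off the work surface, if the arm or the gripper's body presses on something with over 40 N, if the wrist force passes 120 N, or if a joint passes its speed limit or range.

## Working session

There is one attempt and no reset: what is moved stays moved. The work goes in short steps, each a Python script; the robot and the scene stay as the last script left them, time stands still between calls to the robot, and variables do not carry over. Pictures are saved under pics/ and viewed, at most 10 in all, crops included, and the job is handed in when it is done.

```bash
ls; mkdir -p pics
cat > h.py <<'E'
from bench import *
import numpy as np, cv2
def K(p):
    f=p["frame"].shape[0]/2/np.tan(np.radians(p["vertical_fov"])/2)
    return np.array([[f,0,p["cx"]],[0,f,p["cy"]],[0,0,1.]])
def ray(p,uv):
    n=cv2.undistortPoints(np.array([[uv]],float),K(p),np.array(p["dist_coeffs"],float))[0,0]
    T=np.array(p["world_from_camera"]); d=T[:3,:3]@np.array([n[0],n[1],1]); return T[:3,3],d/np.linalg.norm(d)
def atz(p,uv,z):
    o,d=ray(p,uv); return o+d*(z-o[2])/d[2]
def tri(rs):
    A=0;b=0
    for o,d in rs:
        M=np.eye(3)-np.outer(d,d); A=A+M; b=b+M@o
    return np.linalg.solve(A,b)
def proj(p,X):
    T=np.linalg.inv(np.array(p["world_from_camera"]))
    return cv2.projectPoints(np.array(X,float).reshape(-1,1,3),cv2.Rodrigues(T[:3,:3])[0],T[:3,3],K(p),np.array(p["dist_coeffs"],float))[0][:,0]
E
python3 - <<'E'
from h import *
np.set_printoptions(precision=3,suppress=True)
for c in ("scene","top"):
    p=get_image(c); cv2.imwrite(f"pics/{c}0.png",p["frame"])
    print(c,p["vertical_fov"],p["dist_coeffs"],np.array(p["world_from_camera"]))
    for t in ("cassette_s_mid","cassette_m_mid","cassette_l_mid","seat","dock","syrup","cup","tamper","milk_jug"):
        print(t,[(np.round(d["point"],1),round(d["conf"],2),atz(p,d["point"],.02)) for d in spot_point(p,t)])
    print([(d["point"],d["conf"],d["region"].sum()) for d in cut_out(p,"cassette_m_mid")])
print(current_time())
E
```

```text
pics
scene 44.40252707702608 [-0.115  0.     0.     0.     0.   ] [[ 0.442  0.488 -0.753  1.778]
 [ 0.897 -0.232  0.377 -0.611]
 [ 0.009 -0.842 -0.54   0.974]
 [ 0.     0.     0.     1.   ]]
cassette_s_mid [(array([229.5, 285.6]), 0.73, array([ 0.52 , -0.241,  0.02 ]))]
cassette_m_mid [(array([137.4, 273.6]), 0.96, array([ 0.354, -0.458,  0.02 ])), (array([182.5, 288.1]), 0.67, array([ 0.476, -0.36 ,  0.02 ]))]
cassette_l_mid [(array([267.7, 275.4]), 0.75, array([ 0.52 , -0.128,  0.02 ]))]
seat []
dock [(array([373.8, 255.8]), 0.82, array([0.562, 0.192, 0.02 ]))]
syrup [(array([462.8, 253.2]), 0.76, array([0.666, 0.442, 0.02 ]))]
cup [(array([233.8, 340.1]), 0.94, array([ 0.735, -0.305,  0.02 ]))]
tamper [(array([412.6, 227.3]), 0.45, array([0.474, 0.391, 0.02 ]))]
milk_jug [(array([314.1, 325.9]), 0.76, array([ 0.771, -0.107,  0.02 ]))]
[([182.9, 291.3], 0.84, np.int64(592)), ([138.3, 273.2], 0.73, np.int64(829))]
top 56.38874201785899 [-0.103  0.     0.     0.     0.   ] [[-0.017 -0.999  0.042  0.49 ]
 [-0.999  0.016 -0.029  0.026]
 [ 0.028 -0.043 -0.999  1.156]
 [ 0.     0.     0.
[... 181 characters left out ...]
57.2, 253.4]), 0.58, array([ 0.485, -0.358,  0.02 ]))]
cassette_l_mid [(array([370.6, 238.1]), 0.79, array([ 0.529, -0.133,  0.02 ])), (array([349.5, 154.3]), 0.34, array([ 0.745, -0.084,  0.02 ]))]
seat []
dock [(array([234.4, 234.1]), 0.85, array([0.544, 0.213, 0.02 ]))]
syrup [(array([137.3, 199.8]), 0.96, array([0.637, 0.464, 0.02 ]))]
cup [(array([433.8, 168.7]), 0.91, array([ 0.706, -0.303,  0.02 ]))]
tamper [(array([162.5, 271.5]), 0.69, array([0.452, 0.398, 0.02 ])), (array([350.6, 155.4]), 0.61, array([ 0.742, -0.087,  0.02 ]))]
milk_jug [(array([349.3, 156.4]), 0.82, array([ 0.74 , -0.083,  0.02 ]))]
[([457.8, 254.6], 0.89, np.int64(876)), ([495.4, 300.9], 0.72, np.int64(755))]
1.1
```

Run:
```python
import cv2
a=cv2.imread("pics/top0.png")[130:350,120:540]; cv2.imwrite("pics/topc.png",cv2.resize(a,(800,419),interpolation=2))
a=cv2.imread("pics/scene0.png")[190:370,110:500]; cv2.imwrite("pics/scenec.png",cv2.resize(a,(800,369),interpolation=2))
```

```text
(no output)
```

View pics/topc.png

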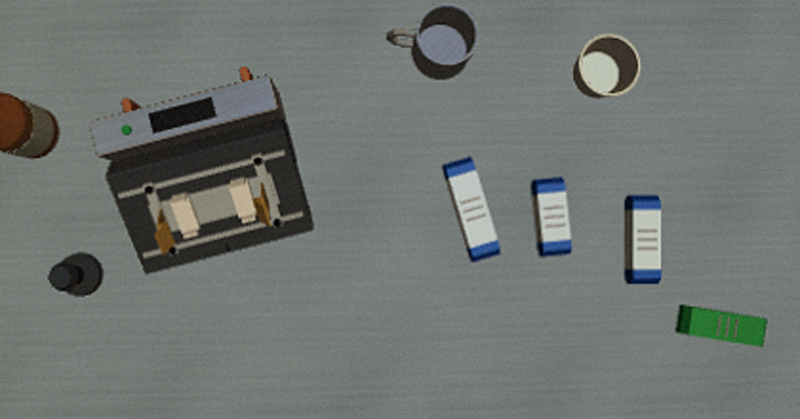

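View pics/scenec.png

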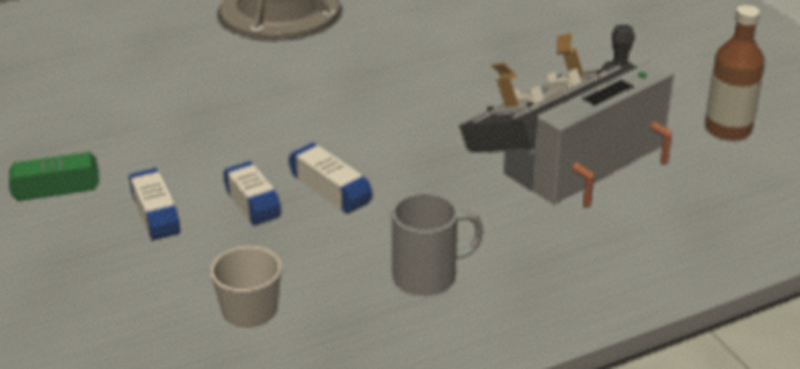

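The top view shows three white/blue cassettes at full-image (367,240), (410,244) and (457,255), plus a green look-alike at (499,301). By eye the lengths rank long, short, medium, so the one at (457,255) should be the medium. I'll check the lengths by measurement and take an enlarged crop of it and of the dock at about (230,230).

```bash
cat > m.py <<'E'
from h import *
np.set_printoptions(precision=4,suppress=True)
P={c:get_image(c) for c in ("scene","top")}
import pickle; pickle.dump(P,open("P.pkl","wb"))
p=P["top"]
for t in ("cassette_l_mid","cassette_s_mid","cassette_m_mid"):
    for d in cut_out(p,t):
        if d["conf"]<.4: continue
        c,_=cv2.findContours(d["region"].astype(np.uint8),cv2.RETR_EXTERNAL,cv2.CHAIN_APPROX_NONE)
        c=max(c,key=len)[:,0].astype(float)
        w=np.array([atz(p,u,.03)[:2] for u in c])
        r=cv2.minAreaRect((w*1000).astype(np.float32)); print(t,d["point"],round(d["conf"],2),r)
for c in P:
    for t in ("clip_left","clip_right","dock"):
        for d in cut_out(P[c],t): print(c,t,d["point"],round(d["conf"],2),d["region"].sum())
        for d in spot_point(P[c],t): print(" spot",d["point"],round(d["conf"],2))
up=lambda a,s:cv2.resize(a,None,fx=s,fy=s,interpolation=cv2.INTER_CUBIC)
cv2.imwrite("pics/dtop.png",up(p["frame"][165:275,170:290],5))
cv2.imwrite("pics/dsc.png",up(P["scene"]["frame"][200:290,330:445],6))
cv2.imwrite("pics/cas.png",up(p["frame"][205:295,340:490],5))
E
python3 m.py
```

```text
cassette_l_mid [369.3, 241.7] 0.56 ((524.0010986328125, -123.43887329101562), (133.9642791748047, 42.90094757080078), 15.81021499633789)
cassette_s_mid [409.5, 244.3] 0.94 ((513.0103759765625, -230.00112915039062), (105.712890625, 47.11825942993164), 2.4788355827331543)
cassette_m_mid [497.5, 301.1] 0.78 ((362.0655212402344, -461.118896484375), (127.49689483642578, 42.44850540161133), 80.25545501708984)
cassette_m_mid [455.2, 251.4] 0.64 ((481.1966857910156, -355.40966796875), (50.099369049072266, 117.71141815185547), 88.47756958007812)
scene clip_left [388.0, 218.4] 0.42 136Traceback (most recent call last):
  File "m.py", line 16, in <module>
    for d in spot_point(P[c],t): print(" spot",d["point"],round(d["conf"],2))
             ~~~~~~~~~~^^^^^^^^
ValueError: it knows: cassette_l_mid, cassette_m_mid, cassette_s_mid, cup, dock, milk_jug, seat, syrup, tamper
```

```bash
sed -i '/spot_point/d' m.py; python3 m.py
```

```text
cassette_l_mid [369.1, 237.5] 0.71 ((524.6260375976562, -124.26126098632812), (136.64614868164062, 45.77622985839844), 16.341768264770508)
cassette_s_mid [409.9, 244.5] 0.89 ((512.232421875, -228.9149627685547), (104.27656555175781, 46.87638473510742), 3.9226207733154297)
cassette_m_mid [457.7, 253.2] 0.77 ((480.11944580078125, -354.09326171875), (47.556095123291016, 115.55712127685547), 88.38473510742188)
cassette_m_mid [499.5, 303.2] 0.59 ((360.29833984375, -462.3312683105469), (125.55638122558594, 40.93785858154297), 81.4480209350586)
scene clip_right [351.2, 229.7] 0.66 166
scene dock [388.1, 250.7] 0.65 4739
scene dock [231.8, 329.1] 0.23 1123
top clip_left [206.6, 251.4] 0.59 102
top clip_right [254.6, 237.3] 0.49 100
top dock [228.6, 219.5] 0.82 8155
top dock [125.2, 199.4] 0.75 1348
```

View pics/dtop.png

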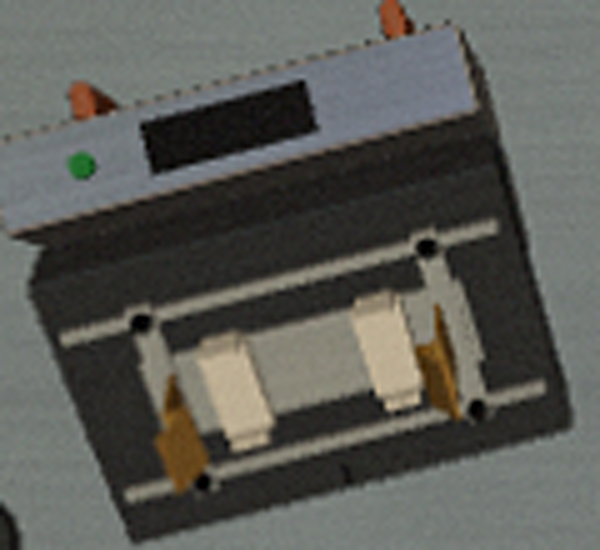

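View pics/dsc.png

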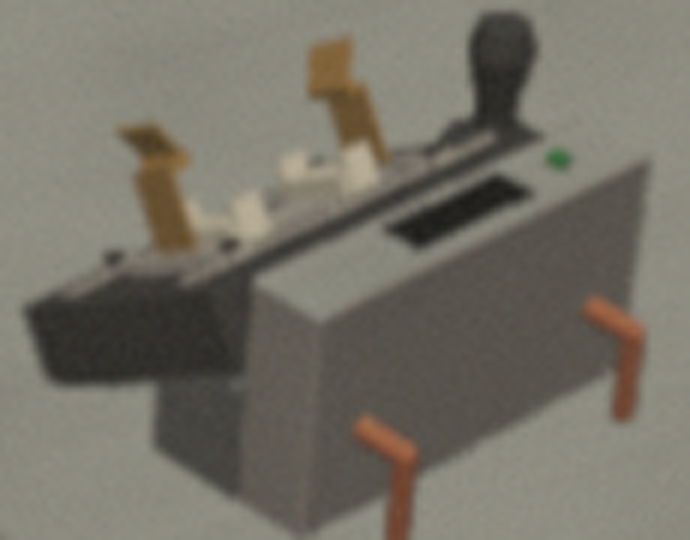

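View pics/cas.png

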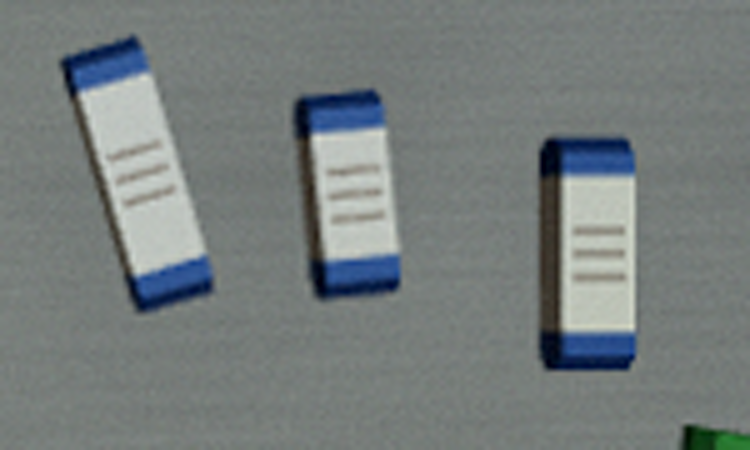

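The crop confirms the target: the cassette at top pixel (457,255) measures about 118 mm, against about 106 mm at (410,244) and 135 mm at (368,240), so it is the 120 mm one. The dock crops show both orange clips, the two white pads and four screws. I'll fit the seat pose jointly from both views.

```bash
cat > fit.py <<'E'
from h import *
import pickle
from scipy.optimize import least_squares
from scipy.spatial.transform import Rotation as Ro
np.set_printoptions(precision=4,suppress=True)
P=pickle.load(open("P.pkl","rb"))
tp=lambda u,v:(170+u/5,165+v/5); sc=lambda u,v:(330+u/6,200+v/6)
Rs=lambda yaw:Ro.from_euler('z',yaw).as_matrix()@Ro.from_euler('y',-np.pi/6).as_matrix()  # x up the slope
def obs(q):
    s,a,off,c,d,zk=q[4:]
    m=1e-3
    return [("top",tp(168,470),(0,66*m,38*m),1),("scene",sc(332,41),(0,66*m,38*m),1),("scene",sc(138,125),(0,-66*m,38*m),1),
     ("scene",sc(330,92),(0,54*m,16*m),1),("scene",sc(168,163),(0,-54*m,16*m),.7),
     ("top",tp(237,392),(0,s,-.02),1),("top",tp(389,348),(0,-s,-.02),1),
     ("top",tp(133,542),(-a,.115-off,-.032),1),("top",tp(575,425),(-a,-.115-off,-.032),1),
     ("top",tp(141,322),(c,d,zk),1),("top",tp(427,246),(c,-d,zk),1),("top",tp(203,482),(-c,d,zk),1),("top",tp(477,408),(-c,-d,zk),1),
     ("scene",sc(115,258),(-c,-d,zk),1),("scene",sc(230,245),(c,-d,zk),1)]
def res(q):
    r=[]
    for cam,uv,X,w in obs(q): r+=list(w*(proj(P[cam],q[:3]+Rs(q[3])@np.array(X))[0]-uv))
    return np.array(r)
s=least_squares(res,[.54,.2,.12,.26,.04,.08,0,.035,.06,-.03],loss="soft_l1",x_scale=.01)
q=s.x; print(q); print(res(q).reshape(-1,2))
np.save("seat.npy",q[:4])
o=[]
for cam,(x,y,w,h,k) in {"top":(170,165,120,110,4),"scene":(330,200,115,90,4)}.items():
    im=cv2.resize(P[cam]["frame"][y:y+h,x:x+w],None,fx=k,fy=k,interpolation=2)
    def pl(pts,col): cv2.polylines(im,[np.round((proj(P[cam],[q[:3]+Rs(q[3])@np.array(X) for X in pts])-(x,y))*k).astype(int)],True,col,1)
    for g in (1,-1):
        pl([(-.0075,g*.066,.038),(.0075,g*.066,.038),(.0075,g*.054,.016),(-.0075,g*.054,.016)],(0,0,255))
        pl([(-.019,g*.060,-.02),(.019,g*.060,-.02),(.019,-g*.060,-.02),(-.019,-g*.060,-.02)],(0,255,0))
    o.append(im)
h=max(i.shape[0] for i in o); o=[cv2.copyMakeBorder(i,0,h-i.shape[0],0,0,0) for i in o]
im=np.hstack(o); cv2.imwrite("pics/fit.png",cv2.resize(im,None,fx=800/im.shape[1],fy=800/im.shape[1]))
E
python3 fit.py
```

```text
[ 0.5203  0.2071  0.0955  0.2456  0.0383  0.0732 -0.0005  0.0454  0.0696
 -0.0246]
[[ 0.0693 -1.1545]
 [-1.2804  0.2553]
 [-0.9106  0.2359]
 [-1.536  -0.0639]
 [-0.39   -0.1606]
 [-0.7947 -0.3378]
 [-0.5333  0.2456]
 [-0.0213  0.1477]
 [ 0.0224 -0.1411]
 [-0.2736 -0.0753]
 [-0.8622 -0.0557]
 [-0.2499 -0.2946]
 [-0.5619 -0.0905]
 [-0.9413  0.0223]
 [-0.445   0.0364]]
```

View pics/fit.png

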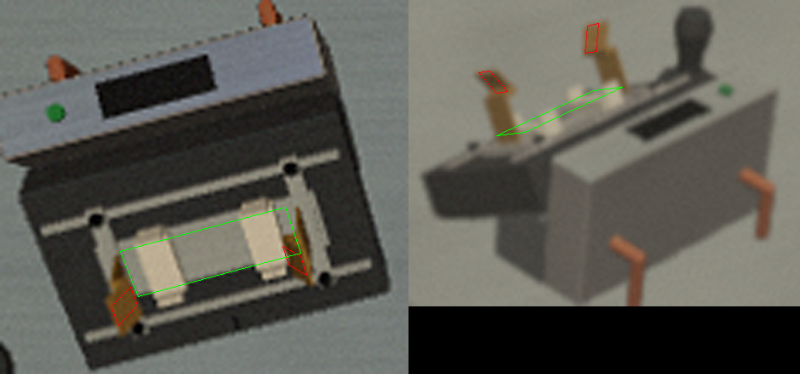

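The fit overlay agrees with the picture: the green seat outline lies on the pads and the red flares lie on the clips, to within about 1 px. The grasp comes next.

```bash
cat > pick.py <<'E'
from h import *
import pickle
np.set_printoptions(precision=4,suppress=True)
P=pickle.load(open("P.pkl","rb")); p=P["top"]; c=lambda u,v:(340+u/5,205+v/5)
X=tri([ray(p,c(599,254)),ray(P["scene"],(110+152*.4875,190+189*.4875))])
C=atz(p,c(598.5,254),.04)
a,b=atz(p,c(635,360),.04),atz(p,c(635,150),.04); yaw=np.arctan2(*(b-a)[1::-1])
s=[atz(p,c(573,v),.04)-atz(p,c(625,v),.04) for v in (231,254,278)]
print("two-view top centre",X,"at .04",C,"yaw",yaw,[np.arctan2(-k[0],k[1]) for k in s])
q=[C[0],C[1]]
o=[np.pi,0,yaw]
print(current_tcp_pos(),current_tool_rot(),solve_ik([*q,.006],o))
command_gripper(.07)
move_ptp([*q,.22],o)
move_linear([*q,.08],.2)
print(move_linear([*q,.006],.08,threshold=8), current_tcp_pos())
command_gripper(.03,80)
print(current_grip_width(),current_gripper_force(),current_wrist_force())
move_linear([*q,.10],.15); sleep(.3)
print(current_grip_width(),current_wrist_force(),current_tcp_pos(),current_tool_rot(),current_joint_pos(),current_time())
for n in ("top","scene"):
    P[n]=get_image(n)
    x,y=proj(P[n],[current_tcp_pos()])[0].astype(int)
    cv2.imwrite(f"pics/pick_{n}.png",cv2.resize(P[n]["frame"][max(y-60,0):y+60,max(x-60,0):x+60],None,fx=3.3,fy=3.3,interpolation=2)); print(n,x,y)
pickle.dump(P,open("P2.pkl","wb"))
a=[cv2.resize(cv2.imread(f"pics/pick_{n}.png"),(396,396)) for n in ("top","scene")]
cv2.imwrite("pics/pick.png",np.hstack(a))
E
python3 pick.py
```

```text
two-view top centre [ 0.4797 -0.356   0.0417] at .04 [ 0.4791 -0.3577  0.04  ] yaw -0.028186367426562133 [np.float64(-0.019532600260025793), np.float64(-0.020495800712944396), np.float64(-0.02150117961182469)]
[0.2281 0.5005 0.2108] [ 3.1416 -0.      2.7138] [ 0.1156  0.7002  0.7485  1.6463 -0.5428  1.014  -0.5572]
False [ 0.4795 -0.3582  0.0066]
0.03595210411314046 81.27954125404358 [-0.3607  0.8573  5.7717]
0.03590113255366883 [ 0.3487 -0.2634 -2.9036] [ 0.4787 -0.3573  0.0991] [-3.1409  0.0014 -0.0283] [ 0.1718  0.5523  0.6529  1.5552 -0.3551  1.1571 -0.7017] 8.7917
top 467 256
scene 180 264
```

View pics/pick.png

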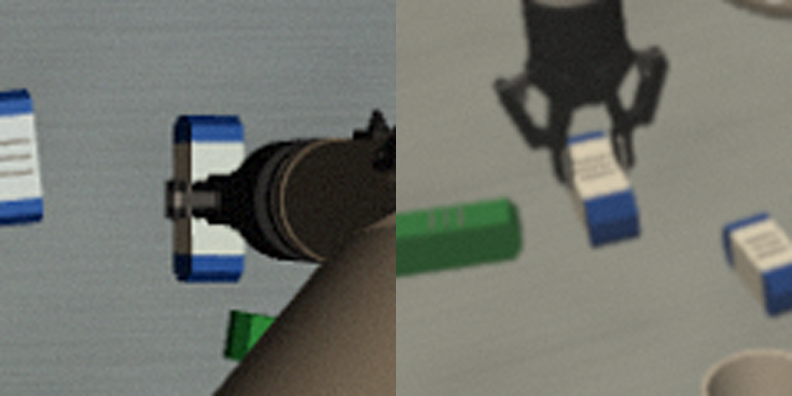

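The cassette is held centrally: its ends sit at crop rows 115 and 282 with the finger at row 198, so the offset along its length is about 0, and the grip width is 36 mm. Next I move to above the dock.

```bash
cat > dock.py <<'E'
from h import *
from scipy.spatial.transform import Rotation as Ro
np.set_printoptions(precision=4,suppress=True)
q=np.load("seat.npy"); S=q[:3]; R=Ro.from_euler('z',q[3]).as_matrix()@Ro.from_euler('y',-np.pi/6).as_matrix()
Z0=-.0136  # TCP relative to the cassette centre along the tool axis
L=lambda x,y,z: S+R@np.array([x,y,z+Z0])
def ori(g): return Ro.from_matrix(np.column_stack([g*R[:,1],g*R[:,0],-R[:,2]])).as_euler('xyz')
def loc(): return R.T@(np.array(current_tcp_pos())-S)-[0,0,Z0]
def frc(): return R.T@np.array(current_wrist_force())
E
python3 - <<'E'
from dock import *
p=np.array(current_tcp_pos()); p[2]=.25; move_linear(p,.2)
ok=[]
for g in (1,-1):
    a=[solve_ik(L(0,0,z),ori(g)) for z in (.12,.05,0)]; print(g,ori(g),a)
    if all(v is not None for v in a): ok.append((max(abs(np.array(a[0])-current_joint_pos())),g))
g=min(ok)[1]; print("g",g)
move_ptp(L(0,0,.12),ori(g)); move_linear(L(0,0,.055),.1); sleep(.3)
print(loc(),frc(),current_tool_rot(),current_grip_width(),current_time())
import pickle; P={c:get_image(c) for c in ("top","scene")}; pickle.dump((P,g),open("P3.pkl","wb"))
o=[]
for cam,(x,y,w,h) in {"top":(170,165,120,110),"scene":(330,170,120,110)}.items():
    k=3.3; im=cv2.resize(P[cam]["frame"][y:y+h,x:x+w],None,fx=k,fy=k,interpolation=2); o.append(im)
cv2.imwrite("pics/pre.png",np.hstack(o))
E
```

```text
1 [2.618  0.     1.8164] [array([-0.7488, -0.1155,  0.1964,  2.179 ,  0.3107,  0.5937, -0.518 ]), array([-0.7152,  0.0492,  0.216 ,  2.1995,  0.3026,  0.4016, -0.506 ]), array([-0.7248,  0.1761,  0.2605,  2.1965,  0.2669,  0.2733, -0.4732])]
-1 [-2.618   0.     -1.3252] [array([-1.5413, -0.2331,  0.8802,  2.1972,  0.6077,  0.6796,  2.3573]), array([ 0.4887,  0.15  , -1.0578,  2.165 ,  0.6352,  0.4688,  2.3466]), array([-1.4634,  0.3227,  1.1521,  2.2161, -0.704 ,  0.3304, -2.6875])]
g 1
[0.0005 0.0002 0.0554] [-1.1894  0.2676 -3.0687] [ 2.617  -0.0005  1.8166] 0.03589821410506142 12.8833
```

View pics/pre.png

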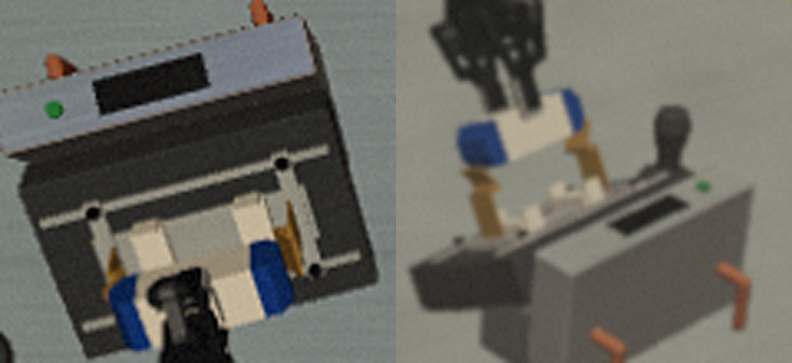

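The cassette hangs over the dock between the two clips. I'll compare its actual pixel extents with the model, because each camera's bias cancels against the clips seen in the same camera.

Run:
```python
from dock import *
import pickle
P,g=pickle.load(open("P3.pkl","rb"))
D=loc(); h,c=.02,.012
V=[(x,y*s,z) for x in (-.019,.019) for s in (1,-1) for y,z in ((.06,.008),(.06,-.008),(.052,.02),(.052,-.02))]
for cam in P:
    pr=proj(P[cam],[S+R@(D+v) for v in np.array(V)])
    x0,y0=(pr.min(0)-12).astype(int); x1,y1=(pr.max(0)+12).astype(int)
    hs=cv2.cvtColor(P[cam]["frame"],cv2.COLOR_BGR2HSV)
    b=np.zeros((480,640),bool); b[y0:y1,x0:x1]=cv2.inRange(hs,(100,120,40),(130,255,255))[y0:y1,x0:x1]>0
    n,lab,st,ce=cv2.connectedComponentsWithStats(b.astype(np.uint8))
    k=sorted(range(1,n),key=lambda i:-st[i,4])[:2]; m=np.isin(lab,k); ys,xs=np.nonzero(m)
    # model extents, along image axis of dock y
    e=np.diff(proj(P[cam],[L(0,-.05,.055),L(0,.05,.055)]),axis=0)[0]; e/=np.linalg.norm(e)
    t=np.column_stack([xs,ys])@e; tm=pr@e
    print(cam,"axis",e,"image",t.min()-.5,t.max()+.5,"model",tm.min(),tm.max(),"px/m",np.linalg.norm(np.diff(proj(P[cam],[L(0,-.05,.055),L(0,.05,.055)]),axis=0))/.1)
```

```text
top axis [-0.9659  0.2588] image -184.4892405551576 -129.32795108884415 model -184.81747966213095 -129.43620611617163 px/m 436.65443509566336
scene axis [ 0.9168 -0.3994] image 234.49048720397533 272.6519025563983 model 232.54718054789382 272.9756600402431 px/m 264.28881422934575
```

Top puts the cassette about 1.5 mm too far towards +y, and scene about 0. I'll shift it by −0.7 mm and press in.

Run:
```python
from dock import *
y=-.0007
move_linear(L(0,y,.04),.06); sleep(.2); f0=frc(); print(loc(),f0)
for z in np.arange(.035,-.0051,-.005):
    hit=move_linear(L(0,y,z),.04,threshold=32)
    l,f=loc(),frc()-f0; print(round(z,3),hit,l,f,np.array(current_wrist_torque()))
    if hit or f[2]>28: break
sleep(.2); print(loc(),frc()-f0,current_grip_width(),current_time())
import pickle
P={c:get_image(c) for c in ("top","scene")}; o=[]
for cam,(x,y,w,h) in {"top":(170,165,120,110),"scene":(330,170,120,110)}.items():
    k=3.3; o.append(cv2.resize(P[cam]["frame"][y:y+h,x:x+w],None,fx=k,fy=k,interpolation=2))
cv2.imwrite("pics/in.png",np.hstack(o))
```

```text
[ 0.0001 -0.0006  0.0401] [-1.5588  0.0407 -3.0503]
0.035 False [ 0.0004 -0.0008  0.0349] [ 1.3553 -0.5334  0.5775] [-0.1961  0.7166 -0.0762]
0.03 False [ 0.0006 -0.0007  0.0299] [ 1.5831 -1.5303  1.6332] [-0.1999  0.5527 -0.0845]
0.025 False [-0.     -0.0008  0.0246] [ 1.284   0.0898 -0.3778] [-0.2036  0.4781 -0.0776]
0.02 False [-0.0007 -0.0009  0.0195] [ 1.0407 -1.5902 -1.5474] [-0.2319  0.6257 -0.0252]
0.015 False [-0.0006 -0.0009  0.0146] [-0.0444  0.0521 -1.0876] [-0.2089  0.714  -0.0698]
0.01 False [-0.0003 -0.0009  0.0096] [ 1.138  -0.0828 -4.2547] [-0.2358  0.6225 -0.143 ]
0.005 False [-0.0005 -0.0009  0.0046] [ 0.7797 -0.2263 -2.4733] [-0.2543  0.7684 -0.0901]
0.0 True [-0.     -0.0006  0.0023] [ 0.4841 -1.0919 15.3684] [-0.2785  0.6096 -0.0739]
[-0.     -0.0006  0.0023] [ 0.6932 -0.1824 13.9791] 0.036097640987394444 15.9167
```

View pics/in.png

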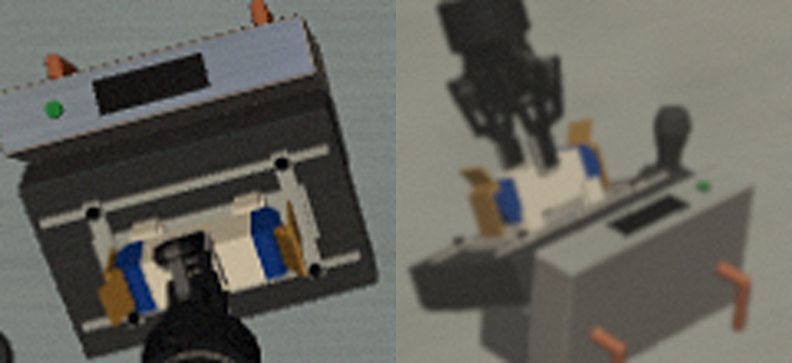

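It stopped hard at z≈+2.3 mm, which is within the calibration error. The pull just before the stop (−4 N) shows the clips drew it in, and the picture shows both noses over the blue ends. I'll press once more to confirm it is on the pads, then release and retreat.

Run:
```python
from dock import *
y=-.0006
print(move_linear(L(0,y,-.003),.03,threshold=28),loc(),frc())
sleep(.2); print(loc(),frc())
move_linear(L(0,y,.002),.03); print(loc(),frc())
command_gripper(.058); sleep(.1); print(loc(),frc(),current_grip_width())
move_linear(L(0,y,.13),.1)
p=np.array(current_tcp_pos())+[-.10,-.12,.05]; 
try: move_linear(p,.2)
except Exception as e: print(e)
print(current_wrist_force(),current_time())
P={c:get_image(c) for c in ("top","scene")}; o=[]
for cam,(x,y,w,h) in {"top":(185,200,90,80),"scene":(335,195,90,80)}.items():
    o.append(cv2.resize(P[cam]["frame"][y:y+h,x:x+w],None,fx=4.4,fy=4.4,interpolation=2))
cv2.imwrite("pics/out.png",np.hstack(o))
# tilt/height check: model of seated cassette vs blue caps
V=np.array([(x,s*a,z) for x in (-.019,.019) for s in (1,-1) for a,z in ((.06,.008),(.06,-.008),(.052,.02),(.052,-.02))])
for cam in P:
    d=[(k["point"],round(k["conf"],2)) for k in spot_point(P[cam],"cassette_m_mid")]; print(cam,d,proj(P[cam],[S,L(0,0,.0023-Z0)]))
```

```text
True [-0.     -0.0007  0.0023] [-1.5834 -0.896  12.7817]
[-0.     -0.0007  0.0023] [-1.0101 -0.6585 10.8233]
[ 0.0008 -0.0003  0.0024] [-1.8231 -0.8272  7.5833]
[ 0.0003 -0.0004  0.002 ] [-1.3928  0.3757 -0.5631] 0.05767777228841666
the arm cannot follow that straight line within its joint ranges
[ 0.3063 -0.5013  0.1693] 18.5833
top [([231.4, 241.6], 0.97), ([498.4, 301.1], 0.56)] [[231.7376 242.7829]
 [231.716  243.2313]]
scene [([372.2, 226.3], 0.96), ([137.7, 272.7], 0.78)] [[372.3281 226.1274]
 [372.0927 225.3908]]
```

View pics/out.png

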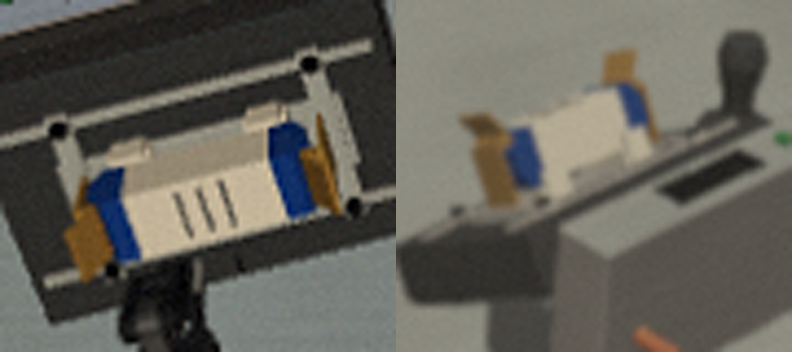

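Both clip tips in scene, about (354,222) and (386,207), are within about 1 px of their rest positions of (353,221) and (385,207). A spread clip would show 2 px or more, so both have snapped. The cassette lies parallel to the dock between the pad lugs, and the gripper is clear of it.

Run:
```python
from bench import *
print(finish_job())
```

```text
the job is handed in; nothing more can be done
None
```

The 120 mm cassette sits in the dock with both clips snapped over its ends, the gripper is clear, only that cassette was handled, and the job was handed in at about 19 s.

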